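# Pin the strips and find the socket for the jig's clamp nut

### The arm

A 6-joint arm with a two-finger parallel gripper is mounted at the origin on the work surface. World frame = base frame: x ahead of the robot, y to its left, z up, the work surface at z = 0. Lengths are in m, angles in rad, forces in N, time in s.
With the tool pointing down it reaches from about 0.35 to 0.775 m from the base axis. Payload 7.3 kg.
Tool frame: the origin (TCP) lies on the centre line of the jaws, within the pads' length; the fingertips stand 17 mm ahead of it and the grasp point (between the pads) lies 2 mm behind it (robot.tip_extent is the distance from the TCP to the fingertips, in m); z points along the fingers, y is the line along which they close (so a half turn about z gives the same grasp; the last joint's range is limited). The gripper opens to 92 mm and grips with 3 to 60 N. Pads are 19 mm wide; open, the fingers measure 130 mm over their backs; the gripper's body (75 mm by 190 mm) begins 47 mm behind the grasp point.
Start: joints at [-1.448, 0.342, 1.524, -0, 1.275, -0.146], TCP at [0.139, -0.506, 0.244] pointing down, gripper open.
Joint ranges: [-2.53, 2.53], [-0.77, 2.02], [0.04, 2.7], [-1, 4.14], [0.28, 2.66], [-3.11, 3.11]. Speed limits (rad/s): [2.57, 2.57, 3.14, 3.14, 3.14, 3.14].

### API

Orientations are given as [roll, pitch, yaw] about the fixed x, y, z axes, in that order (R = Rz(yaw) Ry(pitch) Rx(roll)).
In Python, from cell import robot gives the robot as it stands.
- The arm moves only by the tool step_arm, never from a script. Its argument "motion" is a list of rows, each a list of 2 entries, a list of its own where there are three numbers: the shift along the tool's x, y, z in units of 60 mm (1.0 is 60 mm), then the turn about the tool's z in rad. In form: [[[x, y, z], spin], ...]. A call has 1 to 10 rows; each row is the pose to reach, as a shift and turn from the pose commanded when the call began, along the tool's axes at that moment; what a row does not reach only later rows make up. A row lasts 1/8 s, in which the tool goes at most 62.5 mm and 10.7 degrees, less where a joint would pass 70% of its speed; a pose out of reach is approached as far as the arm can. A call with a gripper value outside its range is refused whole. "hand" is the closure in counts, from 0 (fully open) to 255 (shut), set as the call begins (left out, the last holds). The fingers move at their own pace and stop on an object; "squeeze" is the grip in N (left out, the last holds). Time passes only in rows, so rows that repeat a pose let the fingers close. It gives the time, the measured TCP pose, the force, the opening and the grip force at its end, in the units of the state.
- robot.observe(): the state, without advancing time (a new reading comes with each control period).
- robot.read_camera(name): name is "side" or "top" or "wrist"; returns a dict with "pixels" (384x512x3 uint8, red, green, blue), "intrinsics" (3x3 intrinsics, pixels), "xyz" and "rotation" of the camera in the world; the wrist camera has in their place "T_tool_cam" (4x4, takes a point from camera to tool coordinates, whose origin is the TCP and whose axes are the flange's). Camera axes: x right, y up, looking along -z (the intrinsics and any distortion apply to the point x, -y, -z); pixel columns grow to the right and rows downward; lengths in m; the calibration is good to about 2 mm. A picture is of the moment at which its call begins: read the wrist's pose just before it. There is no depth.
- robot.hand_in(): hands the job in; it is judged then, once.
The state is a dict: "time": time; "qpos": joint angles; "qvel": joint speeds; "joint_efforts": joint torques, N m; "tool_pos": TCP position; "tool_rot": TCP orientation; "contact_force": force on the tool from outside, world axes, zero at the start; "torque": the same for the moment, N m; "opening": finger opening in m; "grip_force": force on a finger pad.
Only numpy, scipy, OpenCV 4.12 (cv2) and the standard library are available. Lean on these libraries where they do the work, as an engineer would, in place of code of your own. Each camera call takes 0.05 s, during which the arm holds its last target. There are 200 camera calls.

### The job

Line up the stack of brass strips in the drilling jig: push the knurled locating pin from the wooden block down through the hole at the end of the strips until its collar lies flat on the top strip, and let go of it. Then find by trying which of the three sockets fits the hex nut of the jig's strap clamp (one too small will not go down over it, one too big drops over it but spins), stand the others upright on the bench, and use the right one, not the bare fingers, to nip the nut up by about one flat (a sixth of a turn) clockwise. Finish while still holding that socket in the gripper, fully seated over the nut down to its washer, and leave everything else on the bench where it is.

Things in the scene. Friction and masses are not known exactly. Their poses are not given: they have to be found in the camera images.
- pin: steel locating pin standing upright in a hole of the wooden block: shank 12 mm diameter, 28 mm long with a 5 mm tapered foot, then a collar 24 mm diameter and 4 mm thick, then a knurled round grip 18 mm diameter and 34 mm tall; 66 mm tall in all, 90 g. Origin: centre of the foot; z up the pin
- pin_collar (a point): centre of the collar's underside, 28 mm above the foot of the pin
- pin_block: fixed wooden block, 150 mm (local x) x 50 mm (y) x 45 mm tall; origin under its centre. The pin stands in the hole at local x = +50 mm; two short punches (30 and 38 mm above the block) stand at local x = -15 and -50 mm
- jig: fixed steel jig: base 240 (local x, roughly world +y) x 110 x 20 mm, origin under its centre. On it three stacked brass strips, 30 mm wide, top at 32 mm, along y = +20 mm from x = -130 to +120 mm; a fence 46 mm high at x = -112 to -38, y = +40 mm; a strap clamp across the strips, 34 mm wide, top at 42 mm, at x = 0, y = -53 to +35 mm
- jig_hole (a point): mouth of the 13.5 mm hole in the end of the brass strips, at their top face (32 mm above the bench); it goes straight down through strips and base. Pin home: pin_collar at this point
- jig_stud (a point): top of the strap clamp (42 mm above the bench) on the axis of its stud: the underside of the washer of the nut that is on the jig
- clamp_p: fixed stud end with washer, a hex nut on it. One of clamp_p, clamp_q, clamp_r is on the jig, at point jig_stud, the others on a steel stand at the back, drawn anew each start. Each nut is either 19 or 24 mm across flats; which is not told: try the sockets. Origin: centre of the washer's underside; z up. Before it is turned, the nut's hex corners lie on local x and every 60 deg
- clamp_q: as clamp_p. Upwards from the origin, all of them: washer 4 mm, nut 10 or 13 mm tall (for 19 or 24 mm across flats) with a chamfered top, then 5 mm of stud
- clamp_r: as clamp_p. A fully seated socket has its lower end on the washer, 4 mm above the clamp's origin; one too small stops on the nut's top, at least 8 mm higher; one too big goes down as far but spins round the nut without turning it
- nut_p (a joint): how far the nut of clamp_p has been turned clockwise seen from above, rad: 0 at the start (it does not go back further), stops at 1.4; stiff, takes about 0.2 N m and stays where it is left. One flat is 1.05 rad; the right socket has 0.1 to 0.2 rad of play on the nut
- nut_q (a joint): the same for clamp_q
- nut_r (a joint): the same for clamp_r
- socket_s: the smallest of three sockets: steel socket standing open end down: round, 30 mm outside, 60 mm tall, closed top with a square recess; 200 g. For a 19 mm nut: hex opening underneath 20.6 mm across flats, 32 mm deep. Origin: centre of its open lower end; z up. Hex corners on local x and every 60 deg from it
- socket_m: the middle one of three sockets: steel socket standing open end down: round, 36 mm outside, 60 mm tall, closed top with a square recess; 260 g. For a 24 mm nut: hex opening underneath 25.6 mm across flats, 32 mm deep. Origin: centre of its open lower end; z up. Hex corners on local x and every 60 deg from it
- socket_l: the largest of three sockets: steel socket standing open end down: round, 44 mm outside, 60 mm tall, closed top with a square recess; 340 g. For a 30 mm nut: hex opening underneath 31.6 mm across flats, 32 mm deep. Origin: centre of its open lower end; z up. Hex corners on local x and every 60 deg from it
- brass_cup: bystander, loose, to be left alone: open brass cup on a foot, 72 mm across, 49 mm tall; origin under its centre
- bush: bystander, loose, to be left alone: solid turned brass bush, 50 mm diameter, 61 mm tall, upright; origin under its centre
- glue: bystander, loose, to be left alone: white glue bottle with a thin nozzle, 42 mm diameter, 120 mm tall; origin under its centre
- spray_can: bystander, loose, to be left alone: upright spray can, 64 mm diameter, 178 mm tall; origin under its centre
- hammer: bystander, loose, to be left alone: hammer lying flat, 260 mm long; origin under its middle
- tumbler: bystander, loose, to be left alone: green plastic tumbler holding pencils, 76 mm across, 110 mm tall (pencils to 165 mm); origin under its centre
Things that resemble listed ones, but are neither listed nor needed, are in the scene too. What is shaped like the socket_m but blue or pink is not meant. Leave any pink or turquoise look-alike of the socket_s alone.

How it is judged:
By the outcome, as a careful person would: the job done as asked, in the order asked, and still so for the second after the job is handed in, while the arm keeps its last pose, push and grip.
It also fails if it takes over 67 s, if anything falls off the work surface, if the arm or the gripper's body presses on something with over 40 N, if the wrist force passes 120 N, or if a joint passes its speed limit or range.

## Working session

There is one attempt and no reset: what is moved stays moved. The work goes in short steps, Python scripts to look and compute and a tool call to move; the robot and the scene stay as the last step left them, time stands still between calls to the robot, and variables do not carry over. Pictures are saved under pics/ and viewed, at most 10 in all, crops included, and the job is handed in when it is done.

Besides the shell and the picture viewer there is one more tool, called after ">>>" by a JSON object that holds its "fn" and its "kwargs", one argument or row to a line. step_arm: Moves the arm, as the interface text tells. Its arguments: {"type":"object","properties":{"motion":{"type":"array"},"hand":{"type":"number"},"squeeze":{"type":"number"}},"required":["motion"]}

```bash
mkdir -p pics; ls
cat > h.py <<'E'
import numpy as np, cv2
from cell import robot
def snap(name,fn):
    c=robot.read_camera(name); cv2.imwrite(fn,cv2.cvtColor(np.asarray(c['pixels']),cv2.COLOR_RGB2BGR)); return c
E
python3 - <<'E'
from h import *
import pickle
d={}
for n in ('side','top','wrist'):
    c=snap(n,f'pics/{n}0.png'); d[n]=c
    print(n,{k:(np.round(v,4).tolist() if not isinstance(v,str) else v) for k,v in c.items() if k!='pixels'})
pickle.dump(d,open('c0.pkl','wb'))
a=cv2.imread('pics/top0.png');cv2.imwrite('pics/top0b.png',cv2.resize(a,(800,600),interpolation=cv2.INTER_CUBIC))
a=cv2.imread('pics/side0.png');cv2.imwrite('pics/side0b.png',cv2.resize(a,(800,600),interpolation=cv2.INTER_CUBIC))
print(robot.observe(), robot.tip_extent)
E
```

```text
pics
side {'intrinsics': [[439.2042, 0.0, 260.4187], [0.0, 439.2042, 193.204], [0.0, 0.0, 1.0]], 'xyz': [0.0048, 0.6547, 0.8001], 'rotation': [0.8374, 0.0122, -2.4223]}
top {'intrinsics': [[373.815, 0.0, 249.9284], [0.0, 373.815, 191.6982], [0.0, 0.0, 1.0]], 'xyz': [0.3313, 0.019, 1.1914], 'rotation': [0.2108, -0.0031, -1.4867]}
wrist {'intrinsics': [[296.599, 0.0, 253.8974], [0.0, 296.599, 188.9659], [0.0, 0.0, 1.0]], 'T_tool_cam': [[-0.0004, 0.9518, 0.3068, 0.0841], [1.0, 0.0003, 0.0005, 0.0002], [0.0004, 0.3068, -0.9518, -0.1411], [0.0, 0.0, 0.0, 1.0]]}
{'time': 0.15, 'qpos': array([-1.44799660e+00,  3.42585035e-01,  1.52476750e+00,  5.95148183e-06,
        1.27541704e+00, -1.45949540e-01]), 'qvel': array([ 2.73117248e-03, -7.46207458e-04, -3.61808993e-03, -9.99288445e-05,
        5.82475633e-04, -9.06200298e-04]), 'joint_efforts': array([ 8.60980363e-04, -4.31472051e+01, -2.44351637e+01,  7.17647723e-02,
        5.37459191e-02, -7.80465007e-05]), 'tool_pos': array([ 0.13941544, -0.50586335,  0.2432035 ]), 'tool_rot': array([-3.14042907e+00, -1.76793138e-04,  2.68747425e-01]), 'contact_force': array([0.92979845, 0.38096752, 1.11207271]), 'torque': array([ 0.03660813, -0.02420025, -0.00170264]), 'grip_force': 0.0, 'opening': 0.09178202608910138} 0.017
```

View pics/top0b.png

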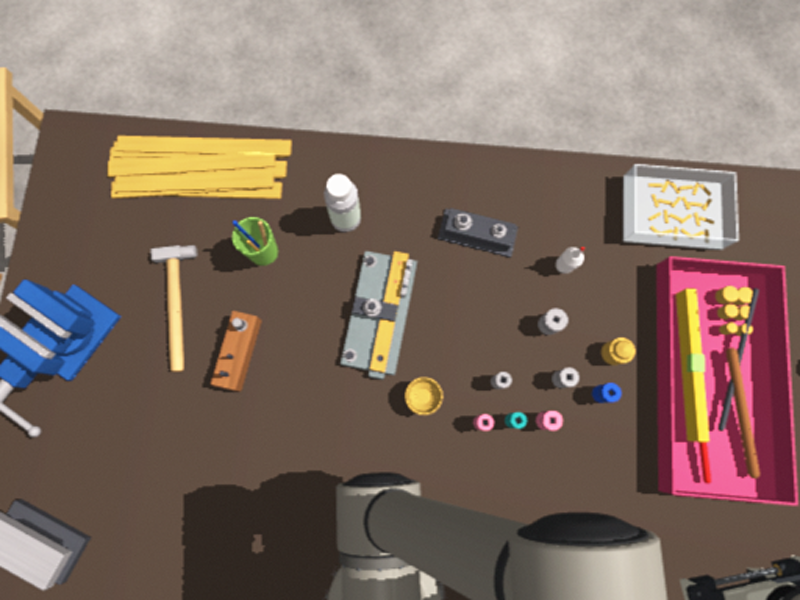

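View pics/side0b.png

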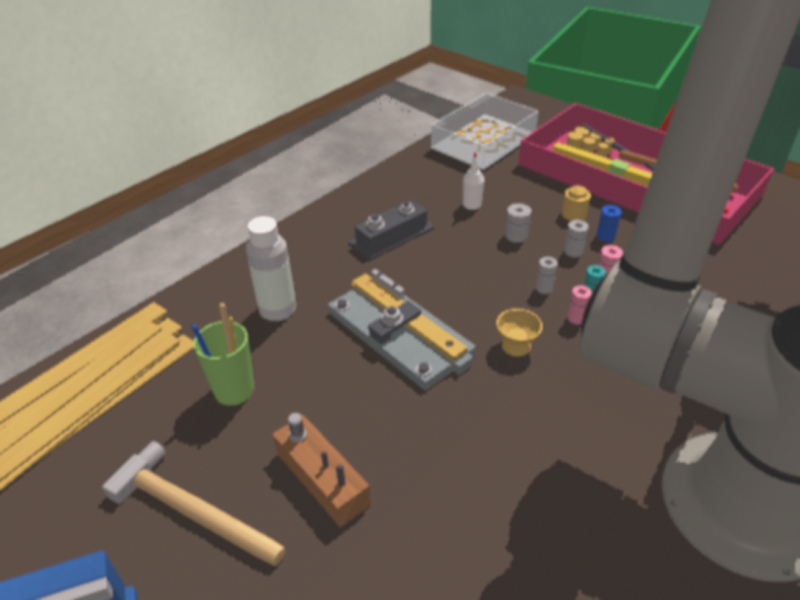

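The top view shows:
- **Pin:** about (237,323), in the wooden block.
- **Jig:** about (380,313), with its nut at (372,306).
- **Plain steel sockets:** S (503,380), M (568,377), L (555,320).
- **Look-alikes to leave alone:** pink (485,422), turquoise (517,420), pink (551,421) and blue (610,393).

I'll confirm these in one enlarged composite.

```bash
cat >> h.py <<'E'
from scipy.spatial.transform import Rotation as Ro
from scipy.optimize import least_squares
def campose(c,st=None):
    if 'T_tool_cam' in c:
        T=np.eye(4);T[:3,:3]=Ro.from_euler('xyz',st['tool_rot']).as_matrix();T[:3,3]=st['tool_pos'];T=T@np.array(c['T_tool_cam'])
        return T[:3,:3],T[:3,3]
    return Ro.from_euler('xyz',c['rotation']).as_matrix(),np.array(c['xyz'])
def ray(c,px,st=None):
    R,p=campose(c,st);K=np.array(c['intrinsics'])
    d=np.linalg.inv(K)@[px[0],px[1],1]; return p,R@(d*[1,-1,-1])
def atz(c,px,z,st=None):
    p,d=ray(c,px,st); return p+d*(z-p[2])/d[2]
def proj(c,P,st=None):
    R,p=campose(c,st);K=np.array(c['intrinsics']);q=R.T@(np.array(P)-p);q=q*[1,-1,-1];q=K@(q/q[2]);return q[:2]
def tri(prs):
    A=np.zeros((3,3));b=np.zeros(3)
    for p,d in prs:
        d=d/np.linalg.norm(d);M=np.eye(3)-np.outer(d,d);A+=M;b+=M@p
    return np.linalg.solve(A,b)
def tile(img,x0,y0,w,h,s):
    t=cv2.resize(img[y0:y0+h,x0:x0+w],None,fx=s,fy=s,interpolation=cv2.INTER_CUBIC)
    for v in range((x0//10+1)*10,x0+w,10):
        cv2.line(t,((v-x0)*s,0),((v-x0)*s,6 if v%50 else 16),(255,255,255),1)
        if v%20==0: cv2.putText(t,str(v),((v-x0)*s-8,16),0,.35,(255,255,255),1)
    for v in range((y0//10+1)*10,y0+h,10):
        cv2.line(t,(0,(v-y0)*s),(6,(v-y0)*s),(255,255,255),1)
        if v%20==0: cv2.putText(t,str(v),(8,(v-y0)*s+4),0,.35,(255,255,255),1)
    return t
E
python3 - <<'E'
from h import *
t=cv2.imread('pics/top0.png');s=cv2.imread('pics/side0.png')
C=np.zeros((600,800,3),np.uint8)
def put(im,x,y): C[y:y+im.shape[0],x:x+im.shape[1]]=im
put(tile(t,130,190,40,65,5),0,0)
put(tile(t,215,155,55,90,4),205,0)
put(tile(t,300,190,95,90,4),420,0)
put(tile(s,172,255,66,80,3),0,365)
put(tile(s,208,165,98,78,3),205,365)
put(tile(s,310,125,90,78,3),505,365)
cv2.imwrite('pics/comp.png',C)
E
```

```text
Traceback (most recent call last):
ValueError: could not broadcast input array from shape (240,198,3) into shape (235,198,3)
```

Run:
```python
from h import *
t=cv2.imread('pics/top0.png');s=cv2.imread('pics/side0.png')
C=np.zeros((600,800,3),np.uint8)
def put(im,x,y): C[y:y+im.shape[0],x:x+im.shape[1]]=im
put(tile(t,130,190,40,65,5),0,0)
put(tile(t,215,155,55,90,4),205,0)
put(tile(t,300,190,95,90,4),420,0)
put(tile(s,172,258,66,78,3),0,365)
put(tile(s,208,168,98,78,3),205,365)
put(tile(s,310,125,90,78,3),505,365)
cv2.imwrite('pics/comp.png',C)
```

```text
(no output)
```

View pics/comp.png

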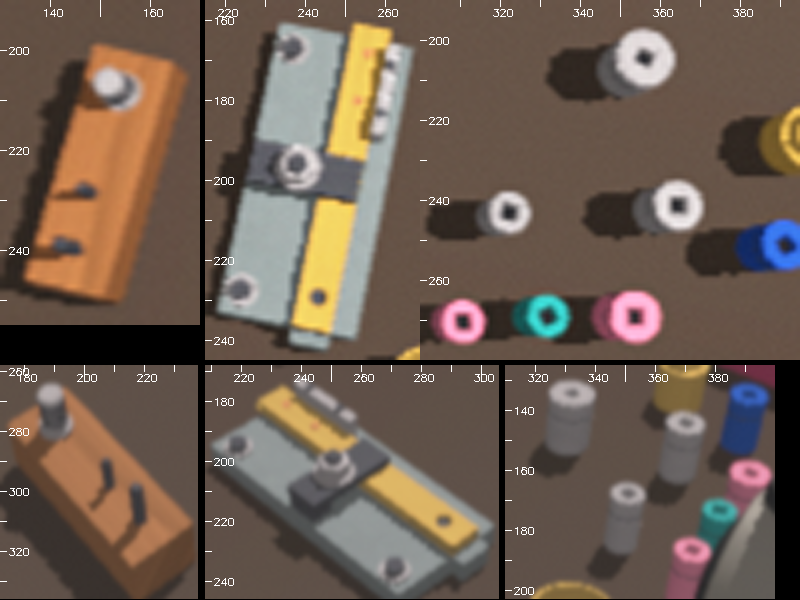

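Composite shows pin top centre at top px (151.6,206.4), hole (243.3,229.3), jig nut (238,195.8). The steel (grey) sockets are S (322.5,243), M (364.5,241.3) and L (356.3,204.5). The pink, turquoise and blue ones are the decoys, so the grey ones are meant.

Run:
```python
from h import *
import pickle
d=pickle.load(open('c0.pkl','rb'));t,s=d['top'],d['side']
# top px, side px, known z of the point
P={'pin':((151.6,206.4),(188.7,267.3),.083),'hole':((243.25,229.25),(287.7,219.7),.032),'nut':((238,195.75),(251,200.3),.060),
'L':((356.25,204.5),(332.3,134),.06),'S':((322.5,243),(350.7,167.3),.06),'M':((364.5,241.25),(370,145),.06)}
for k,(a,b,z) in P.items():
    print(k,'tri',tri([ray(t,a),ray(s,b)]).round(4),'top',atz(t,a,z).round(4),'side',atz(s,b,z).round(4))
print('jig long edge',[atz(t,a,.02).round(4).tolist() for a in ((234,160),(217.5,234),(268,167),(253,240))])
print('block',[atz(t,a,.045).round(4).tolist() for a in ((148.5,198.5),(134.5,246.5),(167,203),(154,250))])
```

```text
pin tri [0.4991 0.3274 0.0803] top [0.498  0.3261 0.083 ] side [0.4981 0.3291 0.083 ]
hole tri [0.4592 0.0474 0.0303] top [0.4583 0.0469 0.032 ] side [0.459  0.0491 0.032 ]
nut tri [0.5586 0.0719 0.0528] top [0.5571 0.0715 0.06  ] side [0.5533 0.0775 0.06  ]
L tri [ 0.5622 -0.2927  0.0594] top [ 0.5605 -0.2933  0.06  ] side [ 0.5633 -0.2911  0.06  ]
S tri [ 0.4358 -0.1943  0.0592] top [ 0.4341 -0.195   0.06  ] side [ 0.4368 -0.1925  0.06  ]
M tri [ 0.4519 -0.3217  0.0551] top [ 0.45   -0.3209  0.06  ] side [ 0.4502 -0.3145  0.06  ]
jig long edge [[0.6825, 0.0971, 0.02], [0.438, 0.1262, 0.02], [0.6683, -0.0152, 0.02], [0.4288, 0.014, 0.02]]
block [[0.5277, 0.3497, 0.045], [0.3768, 0.3712, 0.045], [0.5184, 0.2904, 0.045], [0.3713, 0.3108, 0.045]]
```

>>> {"fn": "step_arm", "kwargs": {
  "motion": [
    [[7,-6,0],0.27],
    [[7,-6,0],0.27],
    [[7,-6,0],0.27],
    [[7,-6,0],0.27],
    [[7,-6,0],0.27],
    [[7,-6,0],0.27],
    [[7,-6,0],0.27],
    [[7,-6,0],0.27],
    [[7,-6,0],0.27],
    [[7,-6,0],0.27]
  ],
  "hand": 80,
  "squeeze": 30
}}

```text
time: 1.4
tool_pos: [0.4498, -0.0446, 0.2433]
tool_rot: [-3.141, 0.0, 0.004]
contact_force: [-0.5, -1.0, -0.8]
opening: 0.0632
grip_force: 0.0
```

>>> {"fn": "step_arm", "kwargs": {
  "motion": [
    [[0.8,-6.2,0.7],0],
    [[0.8,-6.2,0.7],0],
    [[0.8,-6.2,0.7],0],
    [[0.8,-6.2,0.7],0],
    [[0.8,-6.2,0.7],0],
    [[0.8,-6.2,0.7],0],
    [[0.8,-6.2,0.7],0],
    [[0.8,-6.2,0.7],0]
  ]
}}

```text
time: 2.4
tool_pos: [0.4972, 0.3232, 0.2012]
tool_rot: [3.14, 0.001, -0.001]
contact_force: [-0.0, 0.2, 0.6]
opening: 0.063
grip_force: 0.0
```

```bash
cat >> h.py <<'E'
import pickle
def wlook(tag):
    st=robot.observe(); c=snap('wrist',f'pics/{tag}.png'); pickle.dump((c,st),open(f'{tag}.pkl','wb')); return c,st
E
python3 - <<'E'
from h import *
c,st=wlook('wpin'); print(st['tool_pos'],st['tool_rot'])
for P in ((.498,.3275,.083),(.498,.3275,.045)): print(proj(c,P,st))
u,v=proj(c,(.498,.3275,.07),st).astype(int)
im=cv2.imread('pics/wpin.png');x0=max(u-65,0);y0=max(v-50,0)
cv2.imwrite('pics/wpinc.png',tile(im,x0,y0,130,100,6))
E
```

```text
[0.49719542 0.32320762 0.20120916] [ 3.14023979e+00  1.00470647e-03 -1.38396461e-03]
[249.07315553 188.55990036]
[249.61880874 177.35733199]
```

View pics/wpinc.png

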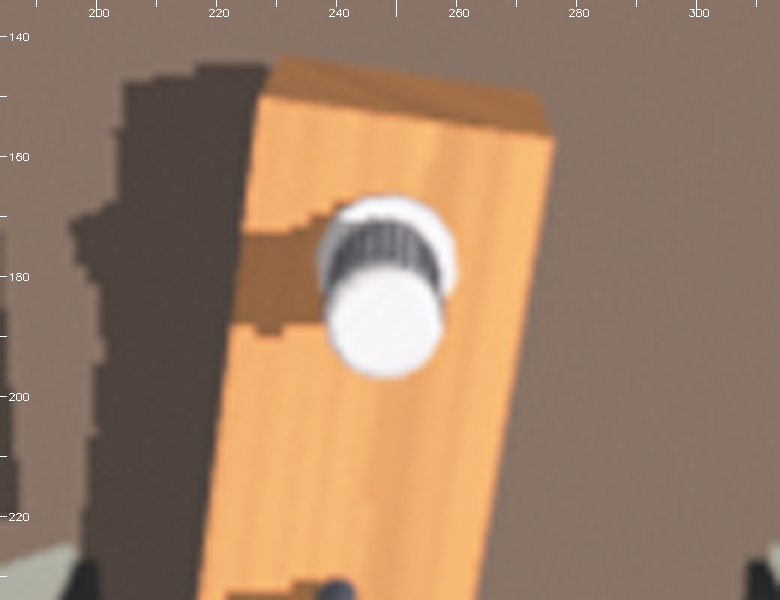

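The pin's top centre is at (248,187.7), about 1 mm from the prediction, so the pin is at (0.4985,0.3284). I'll descend onto it.

>>> {"fn": "step_arm", "kwargs": {
  "motion": [
    [[0.02,-0.087,0.7],0],
    [[0.02,-0.087,1.4],0],
    [[0.02,-0.087,2.0],0],
    [[0.02,-0.087,2.18],0],
    [[0.02,-0.087,2.18],0],
    [[0.02,-0.087,2.18],0]
  ],
  "hand": 120
}}

```text
time: 3.2
tool_pos: [0.4996, 0.3296, 0.0728]
tool_rot: [-3.14, -0.003, -0.002]
contact_force: [0.2, 0.4, -0.5]
opening: 0.0483
grip_force: 0.0
```

>>> {"fn": "step_arm", "kwargs": {
  "motion": [
    [[0,0,0],0],
    [[0,0,0],0],
    [[0,0,0],0],
    [[0,0,0],0],
    [[0,0,0],0]
  ],
  "hand": 255,
  "squeeze": 40
}}

```text
time: 3.82
tool_pos: [0.4984, 0.3297, 0.071]
tool_rot: [3.142, -0.0, -0.001]
contact_force: [-0.8, -0.4, 2.2]
opening: 0.017
grip_force: 40.0
```

>>> {"fn": "step_arm", "kwargs": {
  "motion": [
    [[0,0,-0.7],0],
    [[0,0,-1.5],0],
    [[-0.66,4.7,-1.5],0],
    [[-0.66,4.7,-1.5],0],
    [[-0.66,4.7,-1.5],0],
    [[-0.66,4.7,-1.5],0],
    [[-0.66,4.7,-1.5],0],
    [[-0.66,4.7,-1.5],0],
    [[-0.66,4.7,-1.5],0]
  ]
}}

```text
time: 4.95
tool_pos: [0.4586, 0.048, 0.1609]
tool_rot: [-3.141, -0.0, -0.002]
contact_force: [-0.4, 0.7, -1.1]
opening: 0.0174
grip_force: 40.0
```

Run:
```python
from h import *
c,st=wlook('whole'); print(st['tool_pos'],st['tool_rot'],st['grip_force'],st['contact_force'])
p=st['tool_pos']
print('hole pred',proj(c,(.459,.0475,.032),st),'pin foot',proj(c,(p[0],p[1],p[2]-.054),st),'nut',proj(c,(.556,.072,.06),st))
im=cv2.imread('pics/whole.png')
cv2.imwrite('pics/wholec.png',np.hstack([tile(im,220,160,80,120,5),tile(im,190,20,80,120,5)]))
```

```text
[0.45858606 0.04804618 0.16088635] [-3.14132430e+00 -8.47346645e-05 -1.55113273e-03] 39.99976694583893 [-0.38100596  0.74631605 -1.1355651 ]
hole pred [254.54047623 185.64560046] pin foot [253.87845547 217.30912551] nut [222.29601085  75.12429501]
```

View pics/wholec.png

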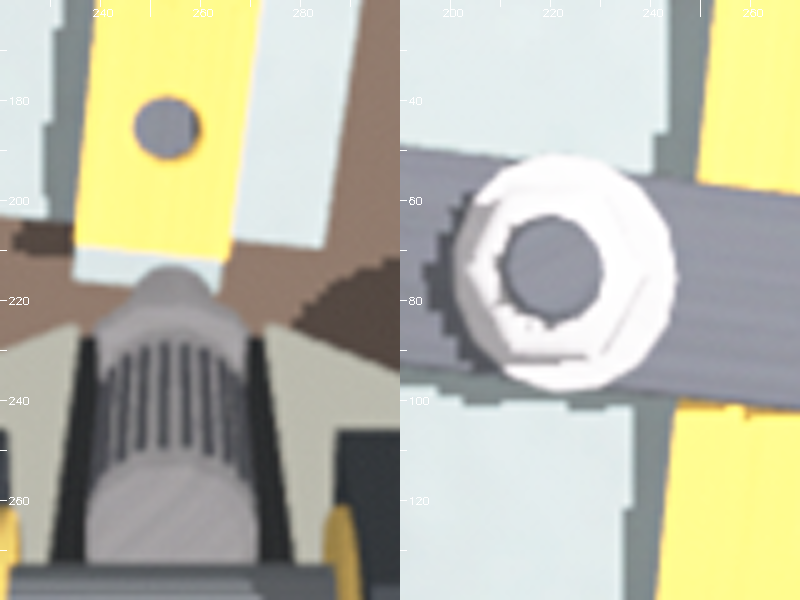

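The hole centre is at (253.6,185.6), or (0.459,0.0484), and the pin sits nearly above it. The nut measures about 28 mm across corners, so it looks like 24 AF, with corners along about world ±y.

>>> {"fn": "step_arm", "kwargs": {
  "motion": [
    [[0.01,-0.01,0.6],0],
    [[0.01,-0.01,1.0],0],
    [[0.01,-0.01,1.2],0],
    [[0.01,-0.01,1.3],0],
    [[0.01,-0.01,1.4],0],
    [[0.01,-0.01,1.4],0]
  ]
}}

```text
time: 5.75
tool_pos: [0.4591, 0.0485, 0.0769]
tool_rot: [-3.141, 0.0, -0.001]
contact_force: [-0.3, 0.3, -2.2]
opening: 0.0173
grip_force: 40.0
```

>>> {"fn": "step_arm", "kwargs": {
  "motion": [
    [[0,0,0.1],0],
    [[0,0,0.2],0],
    [[0,0,0.26],0],
    [[0,0,0.32],0],
    [[0,0,0.32],0],
    [[0,0,0.32],0]
  ]
}}

```text
time: 6.5
tool_pos: [0.4591, 0.0484, 0.058]
tool_rot: [-3.141, -0.0, -0.001]
contact_force: [-2.7, 4.5, 4.8]
opening: 0.0171
grip_force: 40.0
```

>>> {"fn": "step_arm", "kwargs": {
  "motion": [
    [[0,0,0.02],0],
    [[0,0,0.03],0],
    [[0,0,0.03],0]
  ]
}}

```text
time: 6.88
tool_pos: [0.4592, 0.0484, 0.0578]
tool_rot: [3.142, -0.001, -0.001]
contact_force: [-8.1, 4.5, 25.6]
opening: 0.0171
grip_force: 40.0
```

>>> {"fn": "step_arm", "kwargs": {
  "motion": [
    [[0,0,0],0],
    [[0,0,0],0],
    [[0,0,0],0]
  ],
  "hand": 100
}}

```text
time: 7.25
tool_pos: [0.4592, 0.048, 0.0557]
tool_rot: [3.141, 0.0, -0.001]
contact_force: [0.5, -0.2, -0.7]
opening: 0.0428
grip_force: 0.0
```

>>> {"fn": "step_arm", "kwargs": {
  "motion": [
    [[0,0,-0.7],0],
    [[0,0,-1.5],0],
    [[1.6,-0.4,-2.0],0],
    [[1.6,-0.4,-2.0],0],
    [[1.6,-0.4,-2.0],0],
    [[1.6,-0.4,-2.0],0]
  ]
}}

```text
time: 8.0
tool_pos: [0.5539, 0.072, 0.1748]
tool_rot: [3.141, 0.003, -0.001]
contact_force: [-0.7, 0.2, -0.1]
opening: 0.0558
grip_force: 0.0
```

Run:
```python
from h import *
c,st=wlook('wnut'); print(st['tool_pos'],st['tool_rot'],st['opening'])
cs=snap('side','pics/side1.png'); pickle.dump(cs,open('side1.pkl','wb'))
u,v=proj(c,(.556,.072,.055),st).astype(int); print(u,v)
s=cv2.imread('pics/side1.png')
im=cv2.imread('pics/wnut.png')
cv2.imwrite('pics/wnutc.png',np.hstack([tile(im,u-35,v-35,70,70,8),tile(s,267,180,40,93,6)[:560]]))
```

```text
[0.55387488 0.07196011 0.17480173] [ 3.14129247e+00  2.74480696e-03 -1.09643790e-03] 0.05576359875631996
253 186Traceback (most recent call last):
  File "<stdin>", line 7, in <module>
    return _nx.concatenate(arrs, 1, dtype=dtype, casting=casting)
           ~~~~~~~~~~~~~~~^^^^^^^^^^^^^^^^^^^^^^^^^^^^^^^^^^^^^^^
ValueError: all the input array dimensions except for the concatenation axis must match exactly, but along dimension 0, the array at index 0 has size 560 and the array at index 1 has size 558
```

Run:
```python
from h import *
c,st=pickle.load(open('wnut.pkl','rb'))
s=cv2.imread('pics/side1.png'); im=cv2.imread('pics/wnut.png')
cv2.imwrite('pics/wnutc.png',np.hstack([tile(im,253-35,186-35,70,70,8),tile(s,267,180,40,94,6)[:560]]))
```

```text
(no output)
```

View pics/wnutc.png

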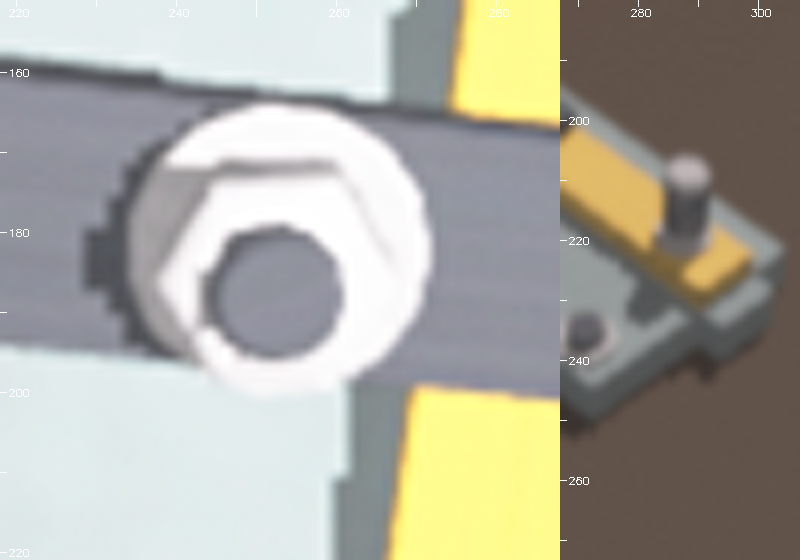

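Pin is home: the side crop at (288,210) shows its collar flat on the strip. The nut's hex centre is at wrist px (253,185.8), with corners left and right (world ±y). Next, socket M.

>>> {"fn": "step_arm", "kwargs": {
  "motion": [
    [[-1.7,6.5,-0.2],-0.5],
    [[-1.7,6.5,-0.2],-0.5],
    [[-1.7,6.5,-0.2],-0.5],
    [[-1.7,6.5,-0.2],-0.5],
    [[-1.7,6.5,-0.2],-0.5],
    [[-1.7,6.5,-0.2],-0.5],
    [[-1.7,6.5,-0.2],-0.5],
    [[-1.7,6.5,-0.2],-0.5],
    [[-1.7,6.5,-0.2],-0.5]
  ]
}}

```text
time: 9.22
tool_pos: [0.452, -0.3169, 0.1876]
tool_rot: [-3.14, 0.0, 0.498]
contact_force: [-0.5, -0.8, 0.3]
opening: 0.0557
grip_force: 0.0
```

Run:
```python
from h import *
c,st=pickle.load(open('wnut.pkl','rb'))
print('nut',atz(c,(253,185.75),.058,st),atz(c,(252.1,187.5),.064,st),atz(c,(252.9,182.25),.046,st))
d=pickle.load(open('c0.pkl','rb'));print('blue',atz(d['top'],(390,252),.06),'pinkM',atz(d['top'],(355,268),.06))
c,st=wlook('wm'); print(st['tool_pos'],st['tool_rot'],st['opening'])
u,v=proj(c,(.4505,-.319,.06),st).astype(int); print(u,v)
im=cv2.imread('pics/wm.png')
cv2.imwrite('pics/wmc.png',np.hstack([tile(im,u-40,v-50,80,100,6)]))
```

```text
nut [0.55761167 0.07275918 0.058     ] [0.5578606  0.07354007 0.064     ] [0.55732981 0.07289547 0.046     ]
blue [ 0.42436622 -0.39772644  0.06      ] pinkM [ 0.36852517 -0.2943541   0.06      ]
[ 0.45204384 -0.31692082  0.18760023] [-3.14027663e+00  1.25410614e-04  4.98252728e-01] 0.05569860327075725
254 188
```

View pics/wmc.png

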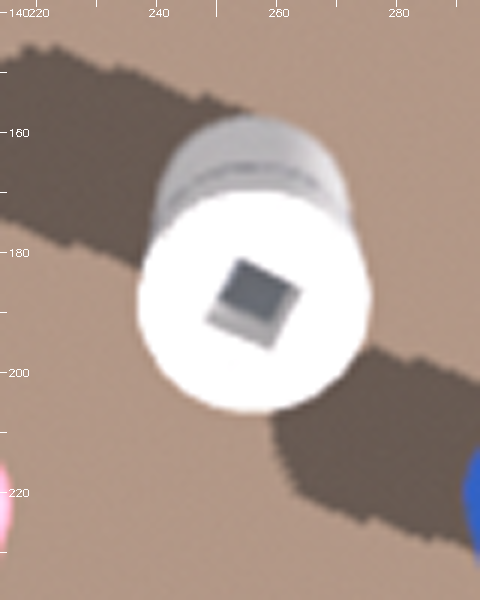

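Run:
```python
from h import *
c,st=pickle.load(open('wm.pkl','rb'))
P=atz(c,(256.4,188.2),.06,st);o=robot.observe();R=Ro.from_euler('xyz',o['tool_rot']).as_matrix()
print(P,o['tool_pos'],(R.T@(P-[0,0,.014]-o['tool_pos']))/.06)
```

```text
[ 0.45161047 -0.31993012  0.06      ] [ 0.45238753 -0.31653086  0.18771309] [-0.03822545  0.04597339  2.36184315]
```

The recess edges lie at about 2.5° mod 90 in world, and the socket centre is (0.4516,-0.3199). I'll grasp it.

>>> {"fn": "step_arm", "kwargs": {
  "motion": [
    [[-0.04,0.045,0.8],0],
    [[-0.04,0.045,1.6],0],
    [[-0.04,0.045,2.2],0],
    [[-0.04,0.045,2.36],0],
    [[-0.04,0.045,2.36],0],
    [[-0.04,0.045,2.36],0]
  ]
}}

```text
time: 10.02
tool_pos: [0.4528, -0.3217, 0.048]
tool_rot: [3.139, -0.001, 0.499]
contact_force: [-0.4, -0.4, 0.3]
opening: 0.0561
grip_force: 0.0
```

>>> {"fn": "step_arm", "kwargs": {
  "motion": [
    [[0,0,0],0],
    [[0,0,0],0],
    [[0,0,0],0],
    [[0,0,0],0]
  ],
  "hand": 255,
  "squeeze": 58
}}

```text
time: 10.52
tool_pos: [0.4517, -0.321, 0.0468]
tool_rot: [-3.141, 0.0, 0.499]
contact_force: [-2.2, 2.2, 6.1]
opening: 0.0352
grip_force: 58.0
```

>>> {"fn": "step_arm", "kwargs": {
  "motion": [
    [[0,0,-0.7],0],
    [[0,0,-1.4],0],
    [[4.69,-4.92,-1.4],0],
    [[4.69,-4.92,-1.4],0],
    [[4.69,-4.92,-1.4],0],
    [[4.69,-4.92,-1.4],0],
    [[4.69,-4.92,-1.4],0],
    [[4.69,-4.92,-1.4],0],
    [[4.69,-4.92,-1.4],0],
    [[4.69,-4.92,-1.4],0]
  ]
}}

```text
time: 11.78
tool_pos: [0.5577, 0.0749, 0.1296]
tool_rot: [-3.141, 0.0, 0.503]
contact_force: [0.2, -0.5, -3.2]
opening: 0.0351
grip_force: 58.0
```

Run:
```python
from h import *
o=robot.observe();R=Ro.from_euler('xyz',o['tool_rot']).as_matrix();print(o['tool_pos'],o['tool_rot'],o['contact_force'],o['qpos'][5])
print((R.T@(np.array([.5577,.073,.0468+.066])-o['tool_pos']))/.06)
```

```text
[0.55771647 0.07490337 0.12956486] [-3.14125924e+00  4.54143124e-04  5.02618639e-01] [ 0.18064775 -0.50242304 -3.23069154] 1.065413259791679
[-0.01539533  0.02776044  0.27941219]
```

>>> {"fn": "step_arm", "kwargs": {
  "motion": [
    [[-0.015,0.028,0.2],0],
    [[-0.015,0.028,0.3],0],
    [[-0.015,0.028,0.37],0],
    [[-0.015,0.028,0.42],0],
    [[-0.015,0.028,0.43],0],
    [[-0.015,0.028,0.43],0]
  ]
}}

```text
time: 12.52
tool_pos: [0.5579, 0.0706, 0.1047]
tool_rot: [3.141, -0.0, 0.499]
contact_force: [-0.4, 0.4, -2.3]
opening: 0.0352
grip_force: 58.0
```

>>> {"fn": "step_arm", "kwargs": {
  "motion": [
    [[0.02,-0.035,-0.05],0],
    [[0.02,-0.035,-0.05],0],
    [[0.02,-0.035,0.0],0],
    [[0.02,-0.035,0.03],0],
    [[0.02,-0.035,0.05],0],
    [[0.02,-0.035,0.05],0]
  ]
}}

```text
time: 13.28
tool_pos: [0.5578, 0.0728, 0.1014]
tool_rot: [3.141, 0.0, 0.499]
contact_force: [0.4, -2.0, -1.8]
opening: 0.0353
grip_force: 58.0
```

>>> {"fn": "step_arm", "kwargs": {
  "motion": [
    [[0,0,0.05],0],
    [[0,0,0.1],0],
    [[0,0,0.13],0],
    [[0,0,0.14],0],
    [[0,0,0.14],0]
  ]
}}

```text
time: 13.9
tool_pos: [0.5581, 0.073, 0.095]
tool_rot: [3.14, -0.001, 0.499]
contact_force: [-5.5, -1.7, 14.1]
opening: 0.0351
grip_force: 58.0
```

>>> {"fn": "step_arm", "kwargs": {
  "motion": [
    [[0,0,0],0.06],
    [[0,0,0.01],0.06],
    [[0,0,0.01],-0.06],
    [[0,0,0.01],-0.06],
    [[0,0,0.01],0],
    [[0,0,0.01],0]
  ]
}}

```text
time: 14.65
tool_pos: [0.5578, 0.0729, 0.0928]
tool_rot: [3.141, 0.0, 0.497]
contact_force: [-2.9, -2.3, 3.7]
opening: 0.0352
grip_force: 58.0
```

Run:
```python
from h import *
o=robot.observe();print({k:np.round(v,3) for k,v in o.items()})
```

```text
{'time': np.float64(14.65), 'qpos': array([-6.000e-03,  5.690e-01,  1.611e+00, -1.000e-03,  9.610e-01,
        1.068e+00]), 'qvel': array([-0.002, -0.001, -0.001,  0.002,  0.   , -0.033]), 'joint_efforts': array([  1.073, -47.69 , -19.96 ,   0.792,  -0.761,   0.37 ]), 'tool_pos': array([0.558, 0.073, 0.093]), 'tool_rot': array([3.141, 0.   , 0.497]), 'contact_force': array([-2.856, -2.304,  3.705]), 'torque': array([-0.492,  0.364,  0.008]), 'grip_force': np.float64(57.997), 'opening': np.float64(0.035)}
```

>>> {"fn": "step_arm", "kwargs": {
  "motion": [
    [[0,0,0],0.06],
    [[0,0,0],0.06],
    [[0,0,0],0.06]
  ]
}}

```text
time: 15.02
tool_pos: [0.5577, 0.0729, 0.0928]
tool_rot: [3.141, 0.0, 0.439]
contact_force: [-3.0, -2.9, 4.6]
opening: 0.035
grip_force: 58.0
```

```bash
cat > o.py <<'E'
from h import *
o=robot.observe();print({k:np.round(o[k],3).tolist() for k in ('time','tool_pos','tool_rot','contact_force','torque','grip_force')},o['joint_efforts'][5])
E
python3 o.py
```

```text
{'time': 15.025, 'tool_pos': [0.558, 0.073, 0.093], 'tool_rot': [3.141, 0.0, 0.439], 'contact_force': [-2.984, -2.878, 4.585], 'torque': [-0.658, 0.435, 0.169], 'grip_force': 57.997} 0.13080925215035677
```

>>> {"fn": "step_arm", "kwargs": {
  "motion": [
    [[0,0,0],0.06],
    [[0,0,0],0.06],
    [[0,0,0],0.06]
  ]
}}

```text
time: 15.4
tool_pos: [0.5577, 0.0728, 0.0927]
tool_rot: [3.141, 0.0, 0.379]
contact_force: [-2.9, -3.3, 5.6]
opening: 0.0351
grip_force: 58.0
```

```bash
python3 o.py
```

```text
{'time': 15.4, 'tool_pos': [0.558, 0.073, 0.093], 'tool_rot': [3.141, 0.0, 0.379], 'contact_force': [-2.924, -3.337, 5.631], 'torque': [-0.638, 0.487, 0.061], 'grip_force': 57.997} 0.13157707639038563
```

>>> {"fn": "step_arm", "kwargs": {
  "motion": [
    [[0,0,0],0.06],
    [[0,0,0],0.06],
    [[0,0,0],0.06]
  ]
}}

```text
time: 15.78
tool_pos: [0.5577, 0.0728, 0.0927]
tool_rot: [3.141, 0.0, 0.319]
contact_force: [-2.4, -1.6, 5.1]
opening: 0.0351
grip_force: 58.0
```

```bash
python3 o.py
```

```text
{'time': 15.775, 'tool_pos': [0.558, 0.073, 0.093], 'tool_rot': [3.141, 0.0, 0.319], 'contact_force': [-2.389, -1.61, 5.087], 'torque': [-0.714, 0.547, 0.154], 'grip_force': 57.997} 0.13111533131450415
```

>>> {"fn": "step_arm", "kwargs": {
  "motion": [
    [[0,0,0],0.06],
    [[0,0,0],0.12],
    [[0,0,0],0.18],
    [[0,0,0],0.18]
  ]
}}

```text
time: 16.27
tool_pos: [0.5575, 0.0726, 0.0927]
tool_rot: [3.141, 0.001, 0.138]
contact_force: [-2.8, -3.2, 5.2]
opening: 0.0351
grip_force: 58.0
```

```bash
python3 o.py
python3 - <<'E'
from h import *
T=[]
for i in range(6): robot.read_camera('wrist'); o=robot.observe(); T.append(o['torque'][2])
print(np.round(T,3))
E
```

```text
{'time': 16.275, 'tool_pos': [0.558, 0.073, 0.093], 'tool_rot': [3.141, 0.001, 0.138], 'contact_force': [-2.834, -3.178, 5.155], 'torque': [-0.858, 0.649, 0.101], 'grip_force': 57.997} 0.38424977101385593
[0.141 0.143 0.118 0.147 0.087 0.073]
```

>>> {"fn": "step_arm", "kwargs": {
  "motion": [
    [[0,0,0],0.1],
    [[0,0,0],0.2],
    [[0,0,0],0.3],
    [[0,0,0],0.4],
    [[0,0,0],0.5],
    [[0,0,0],0.6],
    [[0,0,0],0.7],
    [[0,0,0],0.78],
    [[0,0,0],0.82],
    [[0,0,0],0.82]
  ]
}}

```text
time: 17.82
tool_pos: [0.5566, 0.0725, 0.0927]
tool_rot: [3.139, 0.001, -0.681]
contact_force: [-5.9, -4.6, 8.0]
opening: 0.0352
grip_force: 58.0
```

```bash
python3 o.py
python3 - <<'E'
from h import *
c,st=wlook('wend'); im=cv2.imread('pics/wend.png')
p=st['tool_pos'];u,v=proj(c,(p[0],p[1],.106),st).astype(int);print(u,v)
t=tile(im,max(u-40,0),max(v-40,0),80,80,6)
cs=snap('side','pics/side2.png');s=tile(cv2.imread('pics/side2.png'),215,140,80,120,4)
t=cv2.copyMakeBorder(t,0,0,0,0,0);C=np.zeros((480,800,3),np.uint8);C[:t.shape[0],:t.shape[1]]=t;C[:480,480:800]=s
cv2.imwrite('pics/end.png',C)
E
```

```text
{'time': 17.825, 'tool_pos': [0.557, 0.073, 0.093], 'tool_rot': [3.139, 0.001, -0.681], 'contact_force': [-5.915, -4.596, 8.046], 'torque': [-0.887, 1.258, 0.19], 'grip_force': 57.998} 0.34206027165055275
254 271
```

View pics/end.png

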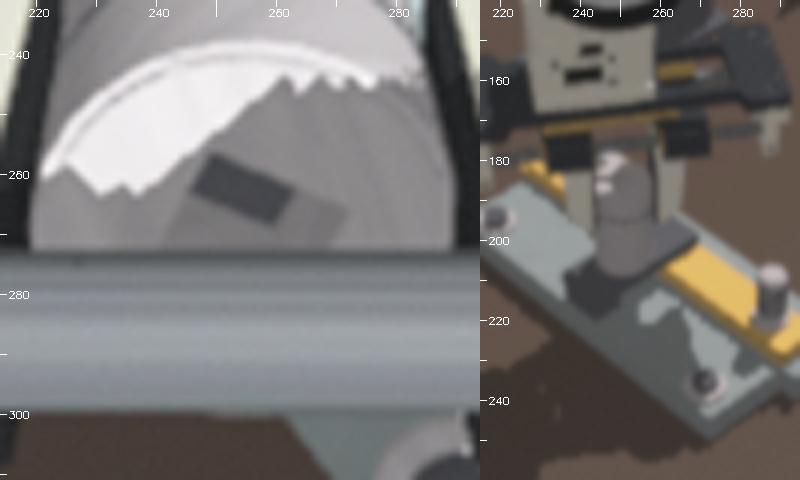

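The final view shows the socket seated, recess edge slope about 22°. That is the 23° expected from perspective, so it hasn't slipped in the grip. The pin is still home at side px (268,215).

```bash
python3 -c "
from cell import robot
print(robot.hand_in())"
```

```text
the job is handed in; nothing more can be done
None
```

I handed the job in at about 18 s. The pin is home and released. The middle socket is still gripped and seated to the washer, with the nut turned about one flat clockwise (estimated 1.05 ± 0.07 rad from the tool angle and play, not read directly). I picked that socket by measuring the nut in the image (about 24 mm), and it fitted first time, so I never tried the other two and they still stand where they were.

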